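# Return the round mosaic stone to its labelled bay in the curing rack

## Task

The round mosaic stone belongs in the curing rack, in the bay whose label shows a round. Lift the rack's loose cover off by its knob and set it down gently, flat on the clear table with the knob up. Then slide the round stone along the table, without lifting it, into its own bay until it is fully home against the rack's back, and leave the other stones and the other things on the table where they are.

Things in the scene. Friction and masses are not known exactly. Their poses are not given: they have to be found in the camera images.
- stone_round: Round grey cast-concrete mosaic stone with bits of glass in its top: a disc 88 mm across and 28 mm high, about 0.35 kg, lying flat on the table in front of (on the robot's side of) the rack. Too wide to be grasped across by an 85 mm gripper. Origin: centre of its underside; z up.
- rack: Fixed plywood rack of 3 bays in a row, no floor, open towards the robot. Walls 42 mm high, 8 mm thick; bays 98 mm wide, 106 mm centre to centre. Origin: on the table, where a round stone's centre lies when home in the middle bay; x from mouth to back, y along the row (326 mm overall). Back wall's face at x = +44 mm, wall ends at x = -40 mm. The cover's front skirt closes the mouths.
- cover: Loose plywood cover on the rack: plate 123 (x) by 326 (y) by 4 mm, 24 mm deep skirts on both long edges, round upright knob at its centre 32 mm across, 40 mm tall; 0.3 kg. Origin: centre, level with the skirts' underside (18 mm over the table when on the rack, 0 on the table); plate top z = 28, knob z = 28 to 68 mm. Clear table for it, turned a quarter: x 0.33 to 0.67, y -0.40 to -0.26 m.
- label_round: Fixed white label block behind one of the bays, 70 (x) x 90 x 40 mm, with a raised dark round disc (56 mm) on top: the bay of the round stone. Which bay that is varies. Origin: centre of its underside, on the bay's centre line; x points away from the bay's mouth, along the bay. The centre of the round stone at home lies at x = -107 mm, y = 0 in this frame.
- label_square: The same label block with a raised dark square (52 mm): the bay of the square stone.
- label_oblong: The same label block with a raised dark oblong (26 x 76 mm): the bay of the oblong stone, now empty.
- stone_square: Square mosaic stone, 86 x 86 x 28 mm, already home in its own bay under the cover; not to be disturbed. Origin: centre of its underside.
- stone_oblong: Oblong mosaic stone, 54 x 94 mm, 28 mm high, on the table at the robot's left, still being worked on; not to be disturbed. Origin: centre of its underside.
- gem_jar: Jar of glass gems, 70 mm across, 90 mm high, right of and beyond the rack; bystander. Origin: centre of its underside.
- spatula: Spatula, 200 mm long, lying at the left; bystander. Origin: under its middle.
- cup: White cup, 76 mm across, 90 mm high, at the right; bystander. Origin: centre of its underside.
- safety_glasses: Safety glasses, about 150 mm wide, lying left of the rack; bystander. Origin: under the middle of the front.

How it is judged:
By the outcome, as a careful person would: the job done as asked, in the order asked, and still so for the second after the job is handed in, with the robot touching nothing.
It also fails if it takes over 72 s, if anything falls off the work surface, if the arm or the gripper's body presses on something with over 40 N, if the wrist force passes 120 N, or if a joint passes its speed limit or range.

## Robot

A 6-joint arm with a two-finger parallel gripper is mounted at the origin on the work surface. World frame = base frame: x ahead of the robot, y to its left, z up, the work surface at z = 0. Lengths are in m, angles in rad, forces in N, time in s.
With the tool pointing down it reaches from about 0.25 to 0.775 m from the base axis. Payload 4 kg.
Tool frame: the origin (TCP) lies between the finger pads; the fingertips stand 11 mm ahead of it and the grasp point (between the pads) lies 8 mm behind it (robot.tip_extent is the z of the fingertips in the tool frame, in m); z points along the fingers, y is the line along which they close (so a half turn about z gives the same grasp; the last joint's range is limited). The gripper opens to 94 mm and grips with 3 to 60 N. Pads are 16 mm wide; open, the fingers measure 119 mm over their backs; the gripper's body (75 mm by 177 mm) begins 78 mm behind the grasp point.
Start: joints at [-1.206, 0.087, 1.371, -0, 1.684, -0.103], TCP at [0.248, -0.491, 0.217] pointing down, gripper open.
Joint ranges: [-3.1, 3.1], [-0.76, 2.03], [0.27, 2.55], [-1.08, 4.22], [0.17, 2.65], [-2.57, 2.57]. Speed limits (rad/s): [2.79, 2.79, 3.14, 3.14, 3.14, 3.14].

## Interface

Orientations are given as [roll, pitch, yaw] about the fixed x, y, z axes, in that order (R = Rz(yaw) Ry(pitch) Rx(roll)).
In Python, from bench import robot, imaging gives the robot as it stands.
- The arm moves only by the shell command python3 -m pendant 'ROWS'. ROWS is JSON, a list of rows, each a list of 7 numbers: the shift along the world's x, y, z in cm, then the turn, a rotation vector about the world's x, y, z in degrees, then the opening, from 0 (shut) to 1 (fully open). In form: [[dx, dy, dz, ax, ay, az, jaw], ...]. A call has 1 to 8 rows; each row shifts and turns the commanded pose from where the row before left it; what a row does not reach is not made up. A row lasts 1/10 s, in which the tool goes at most 50 mm and 8.59 degrees, less where a joint would pass 70% of its speed; a pose out of reach is approached as far as the arm can. A call is refused whole if a number of a shift passes 5 or a number of a turn 8.59, either way. A call with a gripper value outside its range is refused whole. The fingers move at their own pace and stop on an object; the grip force is fixed at half the most. Time passes only in rows, so rows that do not move let the fingers close. It gives the time, the measured TCP pose, the force, the opening and the grip force at its end, in the units of the state.
- robot.get_obs(): the state, without advancing time (a new reading comes with each control period).
- imaging.snapshot(name): name is "side" or "top"; returns the picture (384x512x3 uint8, red, green, blue); there is no depth.
- imaging.camera_params(name): a dict with "camera_matrix" (3x3 intrinsics, pixels), "R" (3x3) and "t" (3): a world point X has camera coordinates R X + t. Camera axes: x right, y down, z forward; pixel columns grow to the right and rows downward; lengths in m; the calibration is good to about 2 mm. A picture is of the moment at which its call begins. camera_params takes no time and is no camera call.
- robot.close_job(): hands the job in; it is judged then, once.
The state is a dict: "time": time; "joint_positions": joint angles; "qvel": joint speeds; "joint_torque": joint torques, N m; "tool_pos": TCP position; "ee_rot": TCP orientation; "wrist_force": force on the tool from outside, world axes, zero at the start; "wrist_torque": the same for the moment, N m; "width": finger opening in m; "finger_force": force on a finger pad.
Only numpy, scipy, OpenCV 4.12 (cv2) and the standard library are available. Lean on these libraries where they do the work, as an engineer would, in place of code of your own. Each camera call takes 0.05 s, during which the arm holds its last target. There are 200 camera calls.

## Working session

There is one attempt and no reset: what is moved stays moved. The work goes in short steps, Python scripts to look and compute and a shell command to move; the robot and the scene stay as the last step left them, time stands still between calls to the robot, and variables do not carry over. Pictures are saved under pics/ and viewed, at most 11 in all, crops included, and the job is handed in when it is done.

```bash
ls; mkdir -p pics; python3 - <<'E'
from bench import robot, imaging
import cv2
for n in("top","side"):
    im=imaging.snapshot(n); cv2.imwrite(f"pics/{n}0.png",im[:,:,::-1]); p=imaging.camera_params(n); print(p)
print(robot.get_obs())
E
```

```text
pics
{'camera_matrix': array([[355.99685664,   0.        , 256.40925191],
       [  0.        , 355.99685664, 190.9944086 ],
       [  0.        ,   0.        ,   1.        ]]), 'R': array([[-0.02673585, -0.99951957,  0.01567867],
       [-0.99168954,  0.02454538, -0.12629082],
       [ 0.12584531, -0.01892486, -0.99186935]]), 't': array([-0.01209814,  0.59951795,  1.19115459])}
{'camera_matrix': array([[471.81904537,   0.        , 252.26408137],
       [  0.        , 471.81904537, 191.88310356],
       [  0.        ,   0.        ,   1.        ]]), 'R': array([[ 0.99911432, -0.03590548,  0.02194041],
       [ 0.00109344, -0.49908818, -0.86655051],
       [ 0.04206411,  0.86580701, -0.49860688]]), 't': array([-0.62289159,  0.02825217,  1.63440683])}
{'time': 0.1, 'joint_positions': array([-1.20608296e+00,  8.78791131e-02,  1.37207456e+00, -1.78426343e-05,
        1.68358887e+00, -1.03105480e-01]), 'qvel': array([-3.61921439e-05, -1.13808407e-03, -3.52954645e-03, -1.30485692e-03,
        1.16256558e-03,  2.07633874e-04]), 'joint_torque': array([ 2.56260340e-03, -3.41255522e+01, -3.03299654e+01,  7.21981446e-02,
        3.04870738e-02, -9.51519473e-05]), 'tool_pos': array([ 0.2478396 , -0.4904774 ,  0.21543677]), 'ee_rot': array([-3.13965130e+00, -1.83048968e-04,  4.67816675e-01]), 'wrist_force': array([0.5488325 , 0.14887513, 1.13428282]), 'wrist_torque': array([-0.0030081 ,  0.03090015,  0.01321898]), 'finger_force': 0.0, 'width': 0.09418981527765664}
```

View pics/top0.png

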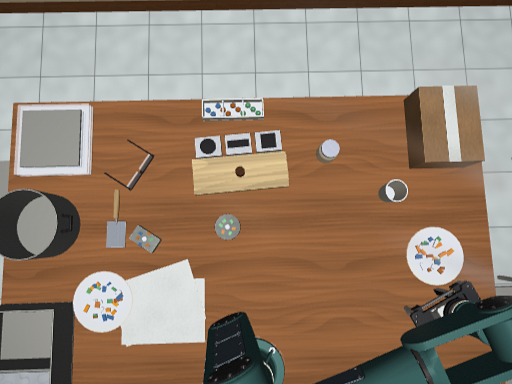

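View pics/side0.png

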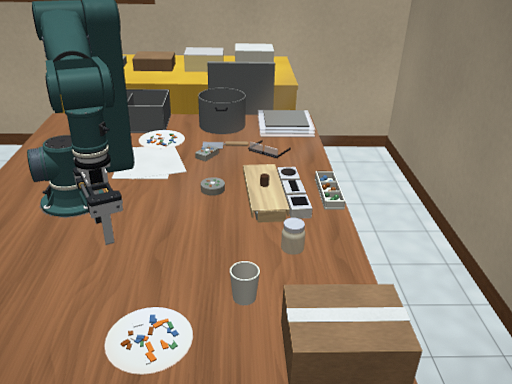

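The top view shows the cover at (240,172) with its knob at (240,171). The labels are round (207,146), oblong (238,143) and square (268,141), so the round bay is the leftmost (+y). The round stone is at (228,227). The side view agrees.

```bash
cat > h.py <<'E'
from bench import robot, imaging
import cv2, numpy as np
def ray(n,px,z):
    p=imaging.camera_params(n);R,t=p["R"],p["t"]
    c=-R.T@t; d=R.T@np.linalg.inv(p["camera_matrix"])@[px[0],px[1],1]
    return (c+d*(z-c[2])/d[2])
def proj(n,X):
    p=imaging.camera_params(n);q=p["camera_matrix"]@(p["R"]@np.array(X,float)+p["t"]);return q[:2]/q[2]
def blobs(m,mina=20):
    cs,_=cv2.findContours(m.astype(np.uint8),cv2.RETR_EXTERNAL,cv2.CHAIN_APPROX_NONE)
    return [c for c in cs if cv2.contourArea(c)>mina]
E
python3 - <<'E'
from h import *
im=cv2.imread("pics/top0.png"); hsv=cv2.cvtColor(im,cv2.COLOR_BGR2HSV)
for p in [(215,172),(280,165),(200,185),(320,200),(228,235),(150,180),(240,171)]: print(p,hsv[p[1],p[0]])
c=im[120:250,180:310]; 
# dark things on labels & knob
for name,box,m in [("dark",(120,200,185,295),hsv[:,:,2]<70),("white",(120,165,185,295),(hsv[:,:,2]>180)&(hsv[:,:,1]<40)),
  ("cover",(140,205,180,300),(hsv[:,:,2]>165)&(hsv[:,:,1]>50)),("stone",(205,250,205,255),(hsv[:,:,1]<90))]:
    M=np.zeros(im.shape[:2],bool);a,b,x,y=box;M[a:b,x:y]=m[a:b,x:y]
    for k in blobs(M):
        print(name,cv2.contourArea(k),np.round(cv2.minAreaRect(k)[0],1),np.round(cv2.minAreaRect(k)[1],1),np.round(cv2.boxPoints(cv2.minAreaRect(k)),1).tolist())
for X in [(.33,-.4),(.33,-.26),(.67,-.26),(.67,-.4)]: print(proj("top",(*X,0)).round())
cv2.imwrite("pics/c0.png",cv2.resize(c,None,fx=4.5,fy=4.5,interpolation=cv2.INTER_CUBIC))
E
```

```text
(215, 172) [ 19  89 220]
(280, 165) [ 19  89 211]
(200, 185) [ 20  91 202]
(320, 200) [ 12 148 129]
(228, 235) [ 60   9 141]
(150, 180) [ 13 148 143]
(240, 171) [ 11 150  73]
dark 102.0 [237.9 143. ] [ 6.2 20.4] [[227.39999389648438, 140.89999389648438], [247.6999969482422, 139.0], [248.3000030517578, 145.1999969482422], [228.0, 147.0]]
dark 153.0 [207. 146.] [14. 14.] [[200.0, 139.0], [214.0, 139.0], [214.0, 153.0], [200.0, 153.0]]
dark 162.0 [267.8 140.2] [13.3 13.9] [[260.20001220703125, 134.3000030517578], [274.1000061035156, 132.89999389648438], [275.3999938964844, 146.1999969482422], [261.6000061035156, 147.5]]
white 434.5 [207.6 146. ] [19.5 25.3] [[194.10000610351562, 137.60000610351562], [219.1999969482422, 135.10000610351562], [221.10000610351562, 154.5], [196.0, 157.0]]
white 431.0 [237.9 143.4] [19.5 25.5] [[224.5, 134.5], [250.0, 132.8000030517578], [251.3000030517578, 152.1999969482422], [225.8000030517578, 153.89999389648438]]
white 431.0 [267.9 140.2] [18.9 25.1] [[254.5, 132.0], [279.5, 129.60000610351562], [281.29998779296875, 148.39999389648438], [256.3999938964844, 150.89999389648438]]
cover 3185.0 [240.  172.2] [35.2 95.6] [[190.8000030517578, 158.8000030517578], [286.1000061035156, 150.60000610351562], [289.1000061035156, 185.60000610351562], [193.8000030517578, 193.89999389648438]]
stone 485.0 [227.  226.5] [25. 24.] [[215.0, 214.0], [239.0, 214.0], [239.0, 239.0], [215.0, 239.0]]
[365. 266.]
[325. 267.]
[320. 171.]
[359. 170.]
```

View pics/c0.png

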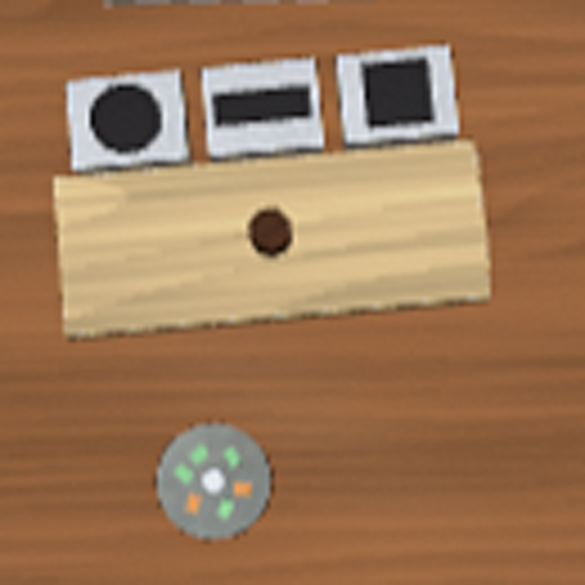

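```bash
python3 - <<'E'
from h import *
L=[ray("top",p,.042) for p in [(207.1,146.0),(237.9,143.2),(267.8,140.4)]]
W=[ray("top",p,.040) for p in [(207.6,146),(237.9,143.4),(267.9,140.2)]]
for a,b in zip(L,W): print(a.round(4),b.round(4))
d=L[0]-L[2]; th=np.arctan2(-d[0],d[1]); print("yaw deg",np.degrees(th),np.linalg.norm(d))
K=ray("top",(240.2,171.3),.086);print("knob",K)
C=[ray("top",p,.046) for p in [(191,159),(286,150.8),(289,185.4),(194,193.6)]];print(np.round(C,3),np.mean(C,0), [np.linalg.norm(C[i]-C[i-1]) for i in range(4)])
e=C[0]-C[1];print("yaw cover",np.degrees(np.arctan2(-e[0],e[1])))
S=ray("top",(227.3,226.8),.028);print("stone",S)
u=np.array([np.cos(th),np.sin(th),0]);v=np.array([-u[1],u[0],0])
M=np.mean(L,0); print("rackorigin",M-.107*u,"home",L[0]-.107*u,"home2",M-.107*u+.106*v)
for p,z in[((396,188),.09),((330,147),.09)]: print(ray("top",p,z))
# side view check
im=cv2.imread("pics/side0.png")
for X in (K,S,M,L[0]): print(proj("side",X).round(1))
cv2.imwrite("pics/s0.png",cv2.resize(im[140:230,180:330],None,fx=5,fy=5,interpolation=cv2.INTER_CUBIC))
E
```

```text
[0.761  0.1404 0.042 ] [0.7615 0.1389 0.04  ]
[0.7686 0.0328 0.042 ] [0.7685 0.0329 0.04  ]
[ 0.7763 -0.0722  0.042 ] [ 0.7776 -0.0727  0.04  ]
yaw deg 4.117185148032031 0.21312581095084449
knob [0.66052701 0.02571723 0.086     ]
[[ 0.715  0.196  0.046]
 [ 0.737 -0.134  0.046]
 [ 0.615 -0.14   0.046]
 [ 0.594  0.186  0.046]] [0.66518543 0.02693064 0.046     ] [np.float64(0.12125338234218533), np.float64(0.33089192408814133), np.float64(0.12212642074858869), np.float64(0.32684218639976537)]
yaw cover 3.718119157435605
stone [0.47888625 0.07551244 0.028     ]
rackorigin [0.66194707 0.02598561 0.042     ] home [0.65431414 0.13271323 0.042     ] home2 [0.65433663 0.13171206 0.042     ]
[ 0.59096873 -0.4915961   0.09      ]
[ 0.73569492 -0.27849757  0.09      ]
[263.2 175.1]
[211.7 182.7]
[293.1 185.1]
[287.9 171.2]
```

View pics/s0.png

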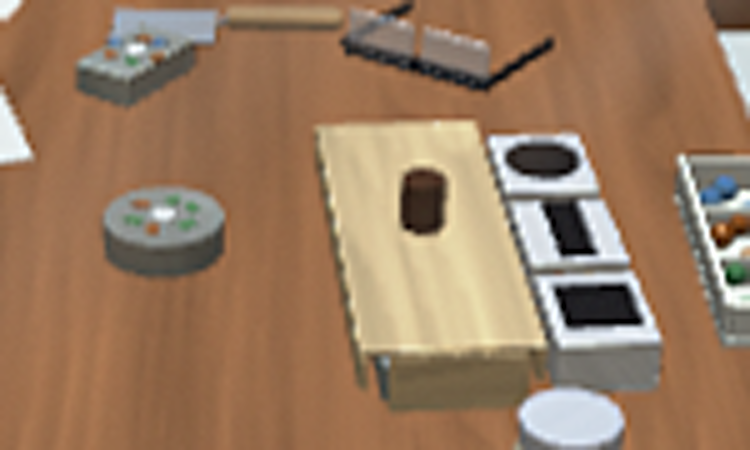

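The side view agrees with the top estimates to within about 2 mm, and it suggests the knob is near x≈0.664. Next I move above the knob.

```bash
python3 -m pendant '[[2.9,3.6,0,0,0,4.8,1],[2.9,3.6,0,0,0,4.8,1],[2.9,3.6,0,0,0,4.8,1],[2.9,3.6,0,0,0,4.8,1],[2.9,3.6,0,0,0,4.8,1],[2.9,3.6,0,0,0,4.8,1],[2.9,3.6,0,0,0,4.8,1]]' | tail -3
python3 -m pendant '[[2.9,3.6,0,0,0,4.8,1],[2.9,3.6,0,0,0,4.8,1],[2.9,3.6,0,0,0,4.8,1],[2.9,3.6,0,0,0,4.8,1],[2.9,3.6,0,0,0,4.8,1],[2.9,3.6,0,0,0,4.8,1],[1,1.2,0,0,0,4.8,1],[0,0,0,0,0,0,1]]'
```

```text
wrist_force: [0.8, -1.8, 0.3]
width: 0.0939
finger_force: 0.0
time: 1.6
tool_pos: [0.6356, -0.0086, 0.2148]
ee_rot: [-3.139, -0.001, 1.644]
wrist_force: [-0.5, -0.1, 0.1]
width: 0.094
finger_force: 0.0
```

```bash
python3 -m pendant '[[1.4,1.75,0,0,0,0,1],[1.4,1.75,0,0,0,0,1],[0,0,-3,0,0,0,1],[0,0,-3,0,0,0,1],[0,0,-2,0,0,0,1],[0,0,-1,0,0,0,1],[0,0,0,0,0,0,1]]'
python3 - <<'E'
from h import *
im=imaging.snapshot("top"); s=imaging.snapshot("side")
a=cv2.resize(im[120:220,170:310,::-1],None,fx=4,fy=4,interpolation=cv2.INTER_CUBIC);b=cv2.resize(s[120:220,195:335,::-1],None,fx=4,fy=4,interpolation=cv2.INTER_CUBIC)
cv2.imwrite("pics/g.png",cv2.resize(np.vstack([a,b]),None,fx=.75,fy=.75,interpolation=cv2.INTER_AREA))
E
```

```text
time: 2.3
tool_pos: [0.6615, 0.023, 0.1245]
ee_rot: [-3.137, -0.0, 1.638]
wrist_force: [0.1, -0.2, 1.1]
width: 0.0941
finger_force: 0.0
```

View pics/g.png

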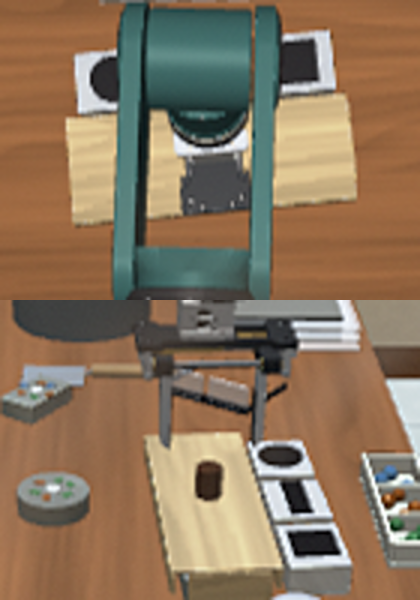

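The gripper is centred over the knob: in the side view the fingertips are at x≈165 and 257, and the knob is at 209. Now I descend and close.

```bash
python3 -m pendant '[[0.2,0.3,-2,0,0,0,1],[0,0,-2,0,0,0,1],[0,0,-1.5,0,0,0,1],[0,0,-0.6,0,0,0,1],[0,0,0,0,0,0,1],[0,0,0,0,0,0,0.3],[0,0,0,0,0,0,0],[0,0,0,0,0,0,0]]'
python3 -m pendant '[[0,0,0,0,0,0,0],[0,0,0,0,0,0,0],[0,0,0,0,0,0,0],[0,0,0,0,0,0,0],[0,0,0,0,0,0,0]]'
```

```text
time: 3.2
tool_pos: [0.6657, 0.027, 0.0667]
ee_rot: [3.139, 0.0, 1.641]
wrist_force: [0.3, -0.2, -0.6]
width: 0.0735
finger_force: 0.0
time: 3.7
tool_pos: [0.6646, 0.027, 0.0654]
ee_rot: [-3.141, -0.0, 1.641]
wrist_force: [-1.7, -1.0, 1.5]
width: 0.0333
finger_force: 1.0
```

```bash
python3 -m pendant '[[0,0,0,0,0,0,0],[0,0,0,0,0,0,0],[0,0,0,0,0,0,0],[0,0,0.3,0,0,0,0],[0,0,0.5,0,0,0,0],[0,0,0.7,0,0,0,0],[0,0,1,0,0,0,0],[0,0,1,0,0,0,0]]'
python3 -m pendant '[[0,0,1.5,0,0,0,0],[0,0,1.5,0,0,0,0],[0,0,1.5,0,0,0,0],[0,0,1.5,0,0,0,0],[0,0,1.5,0,0,0,0],[0,0,1,0,0,0,0],[0,0,0.5,0,0,0,0],[0,0,0,0,0,0,0]]'
```

```text
time: 4.5
tool_pos: [0.6652, 0.0271, 0.1015]
ee_rot: [3.141, 0.0, 1.641]
wrist_force: [0.0, 0.8, -1.8]
width: 0.032
finger_force: 30.0
time: 5.3
tool_pos: [0.6654, 0.0271, 0.1915]
ee_rot: [3.14, 0.0, 1.641]
wrist_force: [0.5, 0.2, -2.5]
width: 0.0317
finger_force: 30.0
```

```bash
python3 -m pendant '[[-0.3,-0.7,0,0,0,-2,0],[-0.7,-1.5,0,0,0,-3.5,0],[-0.7,-1.5,0,0,0,-4,0],[-0.7,-1.5,0,0,0,-4,0],[-0.7,-1.5,0,0,0,-4,0],[-0.7,-1.5,0,0,0,-4,0],[-0.7,-1.5,0,0,0,-4,0],[-0.7,-1.5,0,0,0,-4,0]]'
python3 -m pendant '[[-0.7,-1.5,0,0,0,-4,0],[-0.7,-1.5,0,0,0,-4,0],[-0.7,-1.5,0,0,0,-4,0],[-0.7,-1.5,0,0,0,-4,0],[-0.7,-1.5,0,0,0,-4,0],[-0.7,-1.5,0,0,0,-4,0],[-0.7,-1.5,0,0,0,-4,0],[-0.7,-1.5,0,0,0,-4,0]]'
python3 -m pendant '[[-0.7,-1.5,0,0,0,-4,0],[-0.7,-1.5,0,0,0,-4,0],[-0.7,-1.5,0,0,0,-4,0],[-0.7,-1.5,0,0,0,-4,0],[-0.7,-1.5,0,0,0,-4,0],[-0.7,-1.5,0,0,0,-4,0],[-0.4,-1,0,0,0,-3,0],[-0.2,-0.5,0,0,0,-1.5,0]]'
python3 -m pendant '[[0,0,0,0,0,0,0],[0,0,0,0,0,0,0],[0,0,0,0,0,0,0]]'
```

```text
time: 6.1
tool_pos: [0.6118, -0.0859, 0.1891]
ee_rot: [-3.139, 0.001, 1.121]
wrist_force: [-0.2, -0.1, -1.9]
width: 0.0317
finger_force: 30.0
time: 6.9
tool_pos: [0.5557, -0.2057, 0.1892]
ee_rot: [-3.14, 0.002, 0.563]
wrist_force: [0.0, -0.3, -2.6]
width: 0.0315
finger_force: 30.0
time: 7.7
tool_pos: [0.5076, -0.3109, 0.1893]
ee_rot: [-3.141, 0.002, 0.066]
wrist_force: [0.3, -0.1, -2.4]
width: 0.0317
finger_force: 30.0
time: 8.0
tool_pos: [0.5092, -0.3093, 0.1903]
ee_rot: [-3.141, 0.0, 0.071]
wrist_force: [-0.4, 0.3, -2.1]
width: 0.0315
finger_force: 30.0
```

```bash
python3 -m pendant '[[-0.3,-0.7,0,0,0,-1.5,0],[-0.4,-0.9,-1,0,0,-1.5,0],[-0.2,-0.5,-2,0,0,-1,0],[0,0,-2,0,0,0,0],[0,0,-2,0,0,0,0],[0,0,-1,0,0,0,0],[0,0,0,0,0,0,0],[0,0,0,0,0,0,0]]'
python3 - <<'E'
from h import *
im=imaging.snapshot("top"); s=imaging.snapshot("side")
a=cv2.resize(im[120:300,180:440,::-1],None,fx=2,fy=2,interpolation=cv2.INTER_CUBIC);b=cv2.resize(s[160:360,60:320,::-1],None,fx=1.4,fy=1.4,interpolation=cv2.INTER_CUBIC)
cv2.imwrite("pics/top1.png",im[:,:,::-1]);cv2.imwrite("pics/side1.png",s[:,:,::-1])
cv2.imwrite("pics/p.png",np.hstack([cv2.resize(a,(400,277)),cv2.resize(b,(360,277))]))
E
```

```text
time: 8.8
tool_pos: [0.5001, -0.3313, 0.1109]
ee_rot: [3.141, -0.0, -0.0]
wrist_force: [-0.1, -0.0, -2.1]
width: 0.0316
finger_force: 30.0
```

View pics/p.png

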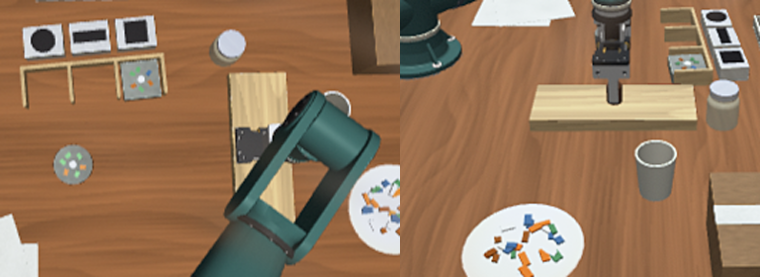

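The cover is held level with its long axis along x, and the rack is now open. I check the held cover's yaw and extents, and refine the rack pose from the exposed walls.

```bash
python3 - <<'E'
from h import *
im=cv2.imread("pics/top1.png"); hsv=cv2.cvtColor(im,cv2.COLOR_BGR2HSV)
m=(hsv[:,:,2]>165)&(hsv[:,:,1]>50)&(hsv[:,:,1]<120)
M=np.zeros_like(m);M[150:300,315:385]=m[150:300,315:385]
ys=[y for y in range(172,240,4)]
E=np.array([ray("top",(np.where(M[y])[0].min()-.5,y),.0915)[:2] for y in ys]);print("left edge yaw",np.degrees(np.polyfit(E[:,0],E[:,1],1)[0]),E[:,1].mean())
rows=np.where(M[:,325:365].sum(1)>10)[0];print("top end",ray("top",(345,rows.min()-.5),.0915))
s=cv2.imread("pics/side1.png");h=cv2.cvtColor(s,cv2.COLOR_BGR2HSV)
S=(h[:,:,2]>165)&(h[:,:,1]>50)&(h[:,:,1]<120);S[:, :130]=0;S[:210]=0;S[265:]=0;S[:,285:]=0
k=max(blobs(S),key=cv2.contourArea);x=k[:,0];print(x.min(0),x.max(0))
a=np.vstack([cv2.resize(im[130:250,180:300],None,fx=5,fy=5,interpolation=cv2.INTER_CUBIC)])
cv2.imwrite("pics/rack.png",a)
E
```

```text
left edge yaw -0.24252867031736045 -0.27039015872924443
top end [ 0.66744899 -0.32493426  0.0915    ]
[153 221] [274 246]
```

View pics/rack.png

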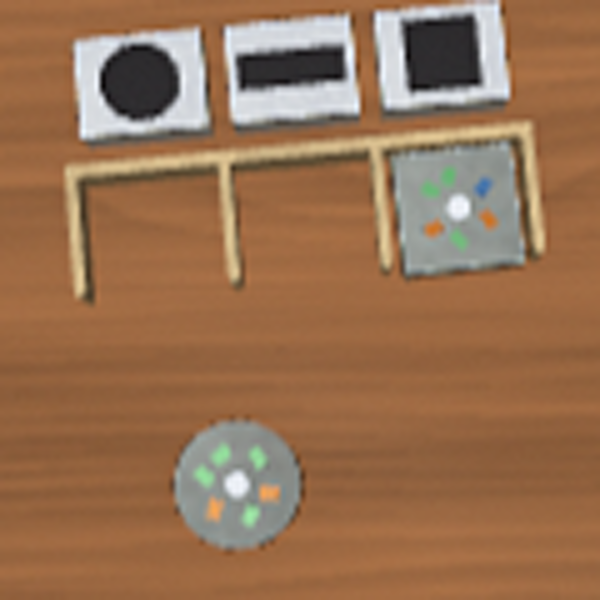

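The rack's left bay is empty. Its wall ends are near (86,292) and (236,278) in the crop, and the square stone is seated. Now I lower the cover.

```bash
python3 -m pendant '[[-0.15,0,-1,0,0,0,0],[-0.15,0,-1.5,0,0,0,0],[0,0,-1.2,0,0,0,0],[0,0,-0.8,0,0,0,0],[0,0,-0.5,0,0,0,0],[0,0,-0.3,0,0,0,0],[0,0,0,0,0,0,0],[0,0,0,0,0,0,0]]'
python3 -m pendant '[[0,0,-0.2,0,0,0,0],[0,0,-0.2,0,0,0,0],[0,0,0,0,0,0,0]]'
python3 - <<'E'
from h import *
P=lambda x,y:ray("top",(180+x/5,130+y/5),.042)
# front wall ends (tops, mid of thickness), back ends (outer edge mid)
F=[P(83,294),P(236,281),P(386,268),P(540,252)];B=[P(70,167),P(224,153),P(376,139),P(528,126)]
for f,b in zip(F,B): print(f.round(4),b.round(4),np.degrees(np.arctan2(*(b-f)[[1,0]])),np.linalg.norm(b-f))
d=F[0]-F[3];print(np.degrees(np.arctan2(-d[0],d[1])),np.linalg.norm(d))
th=np.radians(4.1);u=np.array([np.cos(th),np.sin(th),0]);print("home",(F[0]+F[1])/2+.04*u,(B[0]+B[1])/2-.052*u)
print("stone",ray("top",(180+238/5-.1,130+484/5-.1),.028))
print("square",ray("top",(180+460/5,130+208/5),.028))
E
```

```text
time: 9.7
tool_pos: [0.4973, -0.3312, 0.058]
ee_rot: [3.141, -0.001, 0.0]
wrist_force: [-0.3, 0.2, -1.8]
width: 0.0314
finger_force: 30.0
time: 10.0
tool_pos: [0.4969, -0.3308, 0.0533]
ee_rot: [-3.141, 0.0, 0.0]
wrist_force: [-0.1, -0.2, -3.5]
width: 0.0316
finger_force: 30.0
[0.6112 0.1778 0.042 ] [0.7003 0.1863 0.042 ] 5.446298064771273 0.08947208431146189
[0.6176 0.0727 0.042 ] [0.7077 0.0795 0.042 ] 4.3544757472650275 0.09028484754036986
[ 0.6242 -0.0309  0.042 ] [ 0.7151 -0.0264  0.042 ] 2.838984232143835 0.09107980478237344
[ 0.6327 -0.1377  0.042 ] [ 0.7219 -0.1327  0.042 ] 3.2154826138506647 0.08931417034082197
3.9077239893119686 0.3162435152669606
home [0.65431519 0.12808242 0.042     ] [0.65209684 0.1291782  0.042     ]
stone [0.4792099  0.07482118 0.028     ]
square [ 0.66750458 -0.08424447  0.028     ]
```

```bash
python3 -m pendant '[[0,0,-0.15,0,0,0,0],[0,0,-0.15,0,0,0,0],[0,0,0,0,0,0,0],[0,0,0,0,0,0,0]]'
python3 -m pendant '[[0,0,-0.1,0,0,0,0],[0,0,0,0,0,0,0]]'
python3 -m pendant '[[0,0,-0.1,0,0,0,0],[0,0,0,0,0,0,0]]'
```

```text
time: 10.4
tool_pos: [0.497, -0.3309, 0.0504]
ee_rot: [-3.141, 0.0, 0.0]
wrist_force: [0.2, -0.1, -2.5]
width: 0.0316
finger_force: 30.0
time: 10.6
tool_pos: [0.4969, -0.3309, 0.0494]
ee_rot: [-3.142, 0.0, 0.0]
wrist_force: [-0.2, 0.2, -2.8]
width: 0.0313
finger_force: 30.0
time: 10.8
tool_pos: [0.4969, -0.3309, 0.0483]
ee_rot: [-3.142, 0.0, 0.0]
wrist_force: [-0.2, 0.6, -1.9]
width: 0.0318
finger_force: 30.0
```

```bash
python3 -m pendant '[[0,0,-0.1,0,0,0,0],[0,0,0,0,0,0,0]]'
python3 -m pendant '[[0,0,-0.1,0,0,0,0],[0,0,0,0,0,0,0]]'
```

```text
time: 11.0
tool_pos: [0.497, -0.331, 0.0475]
ee_rot: [3.141, -0.0, 0.0]
wrist_force: [-0.6, -0.9, -2.5]
width: 0.0316
finger_force: 30.0
time: 11.2
tool_pos: [0.4971, -0.331, 0.0474]
ee_rot: [3.141, -0.0, 0.0]
wrist_force: [-0.9, 0.5, 1.8]
width: 0.0315
finger_force: 30.0
```

It has touched down, since the force reversed sign. Now I open the gripper and rise.

```bash
python3 -m pendant '[[0,0,0,0,0,0,0.5],[0,0,0,0,0,0,0.62],[0,0,0,0,0,0,0.62],[0,0,0,0,0,0,0.62],[0,0,0,0,0,0,0.62],[0,0,1,0,0,0,0.62],[0,0,2,0,0,0,0.62],[0,0,3,0,0,0,0.62]]'
python3 -m pendant '[[0,0,3,0,0,0,0.62],[0,0,3,0,0,0,0.62],[-1,3,1,0,0,0.8,0.62],[-1,4,0,0,0,0.8,0.62],[-1,4,0,0,0,0.8,0.62],[-1,4,0,0,0,0.8,0.62],[-1,4,0,0,0,0.8,0.62],[0,0,0,0,0,0,0.62]]'
```

```text
time: 12.0
tool_pos: [0.496, -0.3301, 0.1057]
ee_rot: [-3.139, 0.003, 0.0]
wrist_force: [0.1, -0.6, 0.1]
width: 0.0584
finger_force: 0.0
time: 12.8
tool_pos: [0.4462, -0.1372, 0.1778]
ee_rot: [-3.141, -0.002, 0.075]
wrist_force: [0.2, 0.1, 1.2]
width: 0.0582
finger_force: 0.0
```

```bash
python3 -m pendant '[[-0.3,4,0,0,0,5.5,0.62],[-0.3,4,0,0,0,5.5,0.62],[-0.3,4,0,0,0,5.5,0.62],[-0.3,4,0,0,0,5.5,0.62],[-0.2,2.3,0,0,0,5.7,0.62],[0,0,-3,0,0,0,0.62],[0,0,-3,0,0,0,0.62],[0,0,0,0,0,0,0.62]]'
```

```text
time: 13.6
tool_pos: [0.4304, 0.0419, 0.113]
ee_rot: [-3.138, 0.007, 0.553]
wrist_force: [-0.4, 0.5, 0.2]
width: 0.0582
finger_force: 0.0
```

```bash
python3 -m pendant '[[0.2,0.3,-3,0,0,0,0.62],[0,0,-3,0,0,0,0.62],[0,0,-2,0,0,0,0.62],[0,0,-0.8,0,0,0,0.62],[0,0,0,0,0,0,0.62],[0,0,0,0,0,0,0.62]]'
python3 - <<'E'
from h import *
im=imaging.snapshot("top"); s=imaging.snapshot("side")
a=im[120:300,160:400,::-1];b=s[130:310,80:320,::-1]
cv2.imwrite("pics/f.png",cv2.resize(np.hstack([a,b]),(796,298),interpolation=cv2.INTER_CUBIC))
E
```

```text
time: 14.2
tool_pos: [0.4365, 0.0448, 0.0303]
ee_rot: [3.14, -0.002, 0.553]
wrist_force: [-0.0, 0.6, 0.2]
width: 0.0582
finger_force: 0.0
```

View pics/f.png

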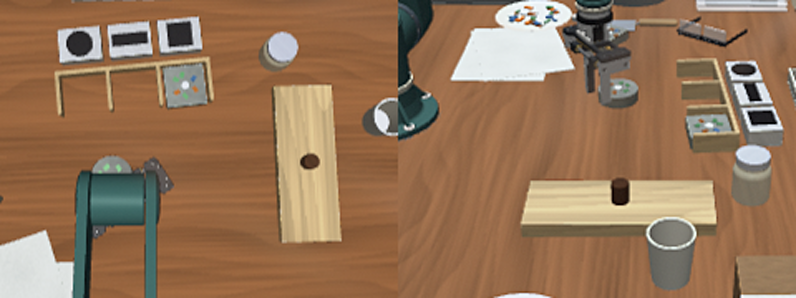

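The cover lies flat on the clear table and the fork is behind the stone. I lower it and push diagonally to in front of the bay.

```bash
python3 -m pendant '[[0,0,-0.6,0,0,0,0.62],[0,0,-0.6,0,0,0,0.62],[0,0,0,0,0,0,0.62],[0.3,0.2,0,0,0,0,0.62],[0.4,0.27,0,0,0,0,0.62],[0.4,0.27,0,0,0,0,0.62],[0.4,0.27,0,0,0,0,0.62],[0,0,0,0,0,0,0.62]]'
python3 -m pendant '[[0.4,0.27,0,0,0,0,0.62],[0.6,0.41,0,0,0,0,0.62],[0.6,0.41,0,0,0,0,0.62],[0.6,0.41,0,0,0,0,0.62],[0.6,0.41,0,0,0,0,0.62],[0.6,0.41,0,0,0,0,0.62],[0.6,0.41,0,0,0,0,0.62],[0,0,0,0,0,0,0.62]]'
```

```text
time: 15.1
tool_pos: [0.4506, 0.0557, 0.0165]
ee_rot: [-3.141, -0.0, 0.554]
wrist_force: [-0.5, 1.2, -0.6]
width: 0.0583
finger_force: 0.2
time: 15.9
tool_pos: [0.4913, 0.0832, 0.0167]
ee_rot: [3.141, -0.002, 0.554]
wrist_force: [-0.0, -0.2, 0.0]
width: 0.0584
finger_force: 0.0
```

```bash
python3 -m pendant '[[0.6,0.38,0,0,0,0,0.62],[0.6,0.38,0,0,0,0,0.62],[0.6,0.38,0,0,0,0,0.62],[0.6,0.38,0,0,0,0,0.62],[0.3,0.2,0,0,0,0,0.62],[0.1,0.07,0,0,0,0,0.62],[0,0,0,0,0,0,0.62],[0,0,0,0,0,0,0.62]]'
python3 -m pendant '[[-1,-0.6,0,0,0,0,0.62],[-1.1,-0.7,0,0,0,0,0.62],[-0.1,0.6,0,0,0,-5.5,0.62],[-0.1,0.6,0,0,0,-5.5,0.62],[-0.1,0.6,0,0,0,-5.5,0.62],[0,0.6,0,0,0,-5.5,0.62],[0,0.6,0,0,0,-5.6,0.62],[0,0,0,0,0,0,0.62]]'
python3 - <<'E'
from h import *
im=imaging.snapshot("top"); s=imaging.snapshot("side")
cv2.imwrite("pics/top2.png",im[:,:,::-1]);cv2.imwrite("pics/side2.png",s[:,:,::-1])
a=im[130:240,180:300,::-1];b=s[150:260,180:300,::-1]
cv2.imwrite("pics/f2.png",cv2.resize(np.hstack([a,b]),(792,363),interpolation=cv2.INTER_CUBIC))
print(robot.get_obs()["tool_pos"],robot.get_obs()["ee_rot"])
E
```

```text
time: 16.7
tool_pos: [0.5183, 0.1005, 0.0166]
ee_rot: [3.141, -0.001, 0.553]
wrist_force: [0.3, 0.4, 0.5]
width: 0.0583
finger_force: 0.4
time: 17.5
tool_pos: [0.4931, 0.1173, 0.0165]
ee_rot: [-3.141, 0.0, 0.072]
wrist_force: [-0.7, 0.8, 0.6]
width: 0.0588
finger_force: 0.0
[0.49342398 0.11693922 0.01654754] [ 3.14133665e+00 -1.15299109e-05  7.36236764e-02]
```

View pics/f2.png

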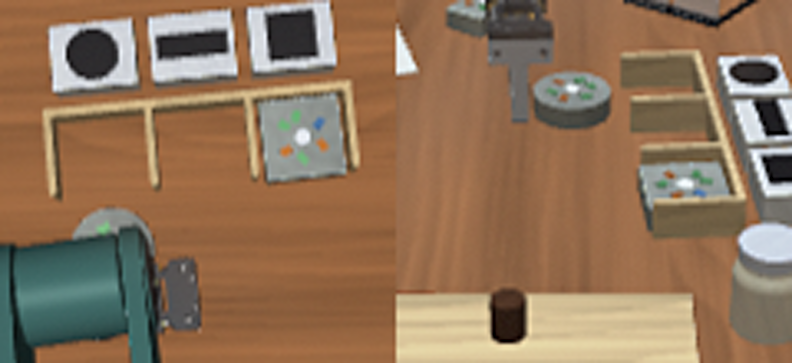

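```bash
python3 - <<'E'
from h import *
print("side",ray("side",(180+(571.5-396)/3.3,150+88.5/3.3),.028))
c=ray("top",(180+113/3.3-.2,193+12.2),.028);print("top",c)
T=np.array([.4934,.1170]);th=.0730;u=np.array([np.cos(th),np.sin(th)]);v=np.array([-u[1],u[0]])
for n,q in (("labels",[.6545,.132]),("walls",[.6535,.1287])):
    d=np.array(q)-T;print(n,"fork to home: along",d@u,"lat",d@v)
for q in([.5546,.1228],c[:2]): d=np.array(q)-T;print("stone rel fork",d@u,d@v)
# predicted: wall tops in top image for home (.654,.130)
for h in ([.654,.132],[.654,.1287]):
    h=np.array(h)
    for yy in(.053,-.053): print(proj("top",[*(h-.04*u+yy*v),.042]).round(1))
E
```

```text
side [0.55639374 0.12108422 0.028     ]
top [0.55441953 0.1200616  0.028     ]
labels fork to home: along 0.16176496735593596 lat 0.0032101925694526124
walls fork to home: along 0.16052694457523384 lat -8.083303505233841e-06
stone rel fork 0.06146002905307142 0.0013209196779569018
stone rel fork 0.06108031423074041 -0.0013970280277010774
[195.4 189.1]
[226.2 186.1]
[196.4 189.1]
[227.1 186.1]
```

The stone sits in front of its bay, about 61 mm ahead of the fork and laterally aligned within 1–2 mm. Now I push straight along the bay axis.

```bash
python3 -m pendant '[[0.6,0.05,0,0,0,0,0.62],[0.6,0.05,0,0,0,0,0.62],[0.6,0.05,0,0,0,0,0.62],[0.6,0.05,0,0,0,0,0.62],[0.6,0.05,0,0,0,0,0.62],[0.6,0.04,0,0,0,0,0.62],[0.6,0.04,0,0,0,0,0.62],[0,0,0,0,0,0,0.62]]'
python3 -m pendant '[[0.6,0.04,0,0,0,0,0.62],[0.6,0.04,0,0,0,0,0.62],[0.6,0.04,0,0,0,0,0.62],[0.6,0.05,0,0,0,0,0.62],[0.6,0.05,0,0,0,0,0.62],[0.6,0.05,0,0,0,0,0.62],[0,0,0,0,0,0,0.62]]'
python3 - <<'E'
from h import *
im=imaging.snapshot("top"); s=imaging.snapshot("side")
a=im[130:240,180:300,::-1];b=s[150:260,200:320,::-1]
cv2.imwrite("pics/f3.png",cv2.resize(np.hstack([a,b]),(792,363),interpolation=cv2.INTER_CUBIC))
E
```

```text
time: 18.4
tool_pos: [0.5373, 0.1208, 0.0164]
ee_rot: [3.142, -0.002, 0.072]
wrist_force: [0.7, 0.4, 0.0]
width: 0.0585
finger_force: 0.0
time: 19.1
tool_pos: [0.5733, 0.1234, 0.0166]
ee_rot: [-3.142, -0.002, 0.071]
wrist_force: [-0.5, 0.4, 0.3]
width: 0.0583
finger_force: 0.0
```

View pics/f3.png

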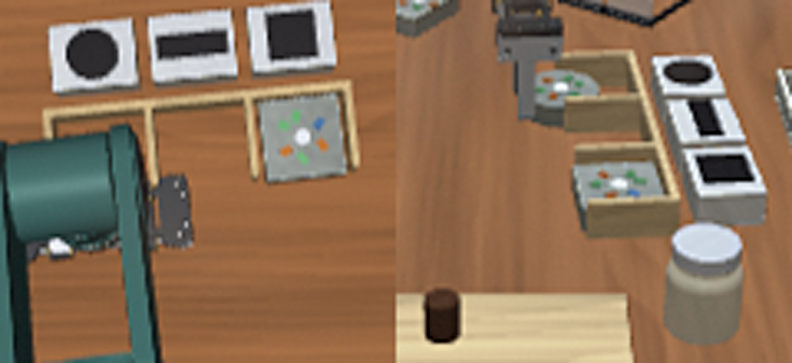

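The stone is entering its bay cleanly. I continue, then creep until the force rises.

```bash
python3 -m pendant '[[0.6,0.05,0,0,0,0,0.62],[0.6,0.05,0,0,0,0,0.62],[0.6,0.05,0,0,0,0,0.62],[0.6,0.05,0,0,0,0,0.62],[0.6,0.05,0,0,0,0,0.62],[0.2,0.02,0,0,0,0,0.62],[0,0,0,0,0,0,0.62]]'
python3 -m pendant '[[0.2,0.01,0,0,0,0,0.62],[0.2,0.02,0,0,0,0,0.62],[0,0,0,0,0,0,0.62]]'
python3 -m pendant '[[0.2,0.01,0,0,0,0,0.62],[0,0,0,0,0,0,0.62]]'
```

```text
time: 19.9
tool_pos: [0.6048, 0.1261, 0.0165]
ee_rot: [3.141, -0.001, 0.072]
wrist_force: [0.3, -0.5, -0.1]
width: 0.0586
finger_force: 0.4
time: 20.2
tool_pos: [0.6082, 0.1264, 0.0165]
ee_rot: [3.141, -0.0, 0.072]
wrist_force: [-1.9, -0.0, 0.9]
width: 0.058
finger_force: 0.9
time: 20.4
tool_pos: [0.6102, 0.1265, 0.0165]
ee_rot: [3.142, -0.0, 0.072]
wrist_force: [-1.2, -0.1, 1.2]
width: 0.0586
finger_force: 0.9
```

```bash
for i in 1; do python3 -m pendant '[[0.15,0.01,0,0,0,0,0.62],[0,0,0,0,0,0,0.62]]'; done
python3 -m pendant '[[0.15,0.01,0,0,0,0,0.62],[0,0,0,0,0,0,0.62]]'
```

```text
time: 20.6
tool_pos: [0.6117, 0.1266, 0.0165]
ee_rot: [3.142, -0.0, 0.072]
wrist_force: [-2.0, -0.9, 0.4]
width: 0.0583
finger_force: 1.0
time: 20.8
tool_pos: [0.6124, 0.1266, 0.0164]
ee_rot: [3.141, 0.002, 0.072]
wrist_force: [-3.2, 0.1, 1.9]
width: 0.0584
finger_force: 2.2
```

```bash
python3 -m pendant '[[0.1,0.01,0,0,0,0,0.62],[0,0,0,0,0,0,0.62]]'
python3 -m pendant '[[0.1,0.01,0,0,0,0,0.62],[0,0,0,0,0,0,0.62]]'
```

```text
time: 21.0
tool_pos: [0.6126, 0.1267, 0.0164]
ee_rot: [3.141, 0.004, 0.072]
wrist_force: [-5.3, -0.1, 4.3]
width: 0.0585
finger_force: 3.4
time: 21.2
tool_pos: [0.6127, 0.1267, 0.0164]
ee_rot: [3.141, 0.006, 0.072]
wrist_force: [-9.8, -1.0, 5.4]
width: 0.0584
finger_force: 4.5
```

The stone is home, since the force rises while the position holds. I retreat, lift away and inspect.

```bash
python3 -m pendant '[[-0.5,-0.04,0,0,0,0,0.62],[-1,-0.07,0,0,0,0,0.62],[-2,-0.15,0,0,0,0,0.62],[-3,-0.2,0,0,0,0,0.62],[-2,0,2,0,0,0,0.62],[-1,-1,4,0,0,0,0.62],[-2,-2,4,0,0,0,0.62],[-2,-3,3,0,0,0,0.62]]'
python3 -m pendant '[[-3,-3,0,0,0,0,0.62],[-3,-3,0,0,0,0,0.62],[-3,-3,0,0,0,0,0.62],[0,0,0,0,0,0,0.62],[0,0,0,0,0,0,0.62]]'
python3 - <<'E'
from h import *
im=imaging.snapshot("top"); s=imaging.snapshot("side")
a=cv2.resize(im[125:225,180:300,::-1],(480,400),interpolation=cv2.INTER_CUBIC);b=cv2.resize(s[:,:,::-1],(320,240));b=np.vstack([b,cv2.resize(im[:,:,::-1],(320,240))[:160]])
cv2.imwrite("pics/e.png",np.hstack([a,b]))
E
```

```text
time: 22.0
tool_pos: [0.4804, 0.0625, 0.1493]
ee_rot: [3.141, -0.005, 0.074]
wrist_force: [1.0, -0.2, 0.6]
width: 0.0583
finger_force: 0.0
time: 22.5
tool_pos: [0.3903, -0.0281, 0.1469]
ee_rot: [3.141, -0.003, 0.07]
wrist_force: [0.5, 0.2, 1.0]
width: 0.0581
finger_force: 0.0
```

View pics/e.png

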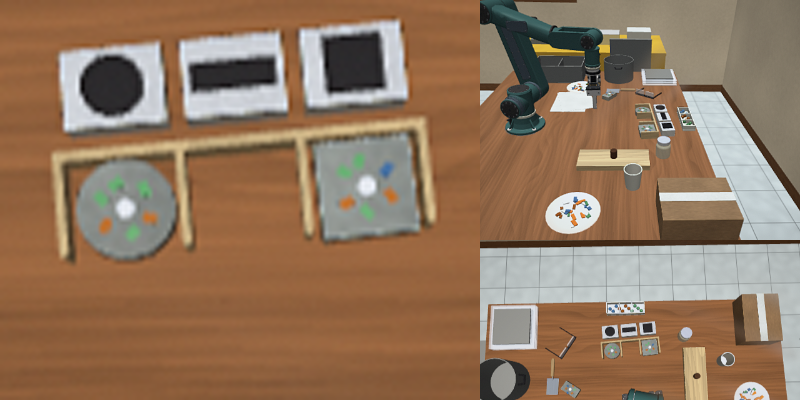

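The round stone is in the left bay at (126,209), as deep as the square stone at (367,186). The cover lies flat with its knob up, and nothing else has moved.

```bash
python3 -c "
from bench import robot
print(robot.close_job())"
```

```text
the job is handed in; nothing more can be done
None
```

The job is handed in: the cover lies flat on the clear table with its knob up, and the round stone was slid home against the back of its own bay, with the other things left where they were.

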